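# Count along the logger rack and slide the module into the third gap

### The arm

A 6-joint arm with a two-finger parallel gripper is mounted at the origin on the work surface. World frame = base frame: x ahead of the robot, y to its left, z up, the work surface at z = 0. Lengths are in m, angles in rad, forces in N, time in s.
With the tool pointing down it reaches from about 0.35 to 0.975 m from the base axis. Payload 4.9 kg.
Tool frame: the origin (TCP) lies between the finger pads; the fingertips stand 19 mm ahead of it and the grasp point (between the pads) is the TCP; z points along the fingers, y is the line along which they close (so a half turn about z gives the same grasp; the last joint's range is limited). The gripper opens to 85 mm and grips with 20 to 120 N. Pads are 22 mm wide; open, the fingers measure 114 mm over their backs; the gripper's body (76 mm by 85 mm) begins 54 mm behind the grasp point. The pads swing forward as they close: fully open they stand 13 mm farther back than shut.
Start: joints at [-1.316, 0.053, 1.613, -0, 1.476, -0.119], TCP at [0.228, -0.582, 0.25] pointing down, gripper open.
Joint ranges: [-3.01, 3.01], [-1.01, 2.22], [0.06, 2.58], [-1.02, 4.17], [0.09, 2.62], [-3.14, 3.14]. Speed limits (rad/s): [2.57, 2.57, 3.14, 3.14, 3.14, 3.14].

### API

Orientations are given as a rotation vector (axis times angle).
In Python, from station import ctrl gives the robot as it stands. The module is installed in compiled form; this text tells all that it offers.
- The arm moves only by the tool servo_tool, never from a script. Its argument "increments" is a list that holds one entry, the list of rows, each a list of 5 numbers: the finger opening in cm, from 0 to 8.54, then the shift along the tool's x, y, z in cm, then the turn about the tool's z in degrees. A call has 1 to 5 rows; each row is the pose to reach, as a shift and turn from the pose commanded when the call began, along the tool's axes at that moment; what a row does not reach only later rows make up. A row lasts 1/10 s, in which the tool goes at most 50 mm and 8.59 degrees, less where a joint would pass 70% of its speed; a pose out of reach is approached as far as the arm can. A call with a gripper value outside its range is refused whole. The fingers move at their own pace and stop on an object; "newtons" is the grip in N (left out, the last holds). Time passes only in rows, so rows that repeat a pose let the fingers close. It gives the time, the measured TCP pose, the force, the opening and the grip force at its end, in the units of the state.
- ctrl.get_obs(): the state, without advancing time (a new reading comes with each control period).
- ctrl.get_image(name): name is "scene" or "side" or "wrist"; returns a dict with "img" (420x560x3 uint8, red, green, blue), "fx", "fy", "cx", "cy" (pixels), "k1" (the pictures are not rectified: a ray, as slopes to the right and down, at radius r is drawn at 1 + k1 r^2 times it, then the intrinsics apply), "rvec" (rotation vector, rad) and "tvec" (3), from world to camera coordinates, as OpenCV has them; the wrist camera has in their place "mount" (4x4, takes a point from camera to tool coordinates, whose origin is the TCP and whose axes are the flange's). Camera axes: x right, y down, z forward; pixel columns grow to the right and rows downward; lengths in m; the calibration is good to about 2 mm. A picture is of the moment at which its call begins: read the wrist's pose just before it. There is no depth.
- ctrl.finish_job(): hands the job in; it is judged then, once.
The state is a dict: "t": time; "q": joint angles; "dq": joint speeds; "effort": joint torques, N m; "tool_pos": TCP position; "tool_rot": TCP orientation; "contact_force": force on the tool from outside, world axes, zero at the start; "wrist_torque": the same for the moment, N m; "opening": finger opening in m; "grip_force": force on a finger pad.
Only numpy, scipy, OpenCV 4.12 (cv2) and the standard library are available. Lean on these libraries where they do the work, as an engineer would, in place of code of your own. Each camera call takes 0.05 s, during which the arm holds its last target. There are 200 camera calls.

### The job

Starting at the end of the rack where the tall power unit stands, count the gaps by running one fingertip (fingers shut) along the rail behind them: touch the rail behind the first, the second and the third gap in turn, counting filled and empty gaps alike, and no further. Then slide the loose logger module, which lies on the bench in front of the rack, along the bench and lengthwise into that third gap until it is fully home against the back. Only push it, never lift it or tip it over, and leave everything else where it is.

Things in the scene. Friction and masses are not known exactly. Their poses are not given: they have to be found in the camera images.
- rack: fixed aluminium rack: six gaps in a row, each 46 mm wide, 70 deep, 52 apart, centred at rack y = 130 (a), 78 (b), 26 (c), -26 (d), -78 (e), -130 (f) mm. Dividers 6 mm thick, 42 tall, fronts rounded. Open in front and on top; the bench is the floor, no step. Origin: on the bench, middle of the line of the mouths; x into the gaps, away from the robot; y to the left along the row; z up
- rail (a joint): steel rail along the back of the rack, over and behind the 42 mm back wall: a straight bar 16 mm wide, 312 mm long along the rack's y, its centre line at rack x = 82 mm, its flat top 58 mm above the bench. Sprung: 0 = up; it gives 8 mm straight down (value grows) to a stop, about 1 N to start, 6 N at the stop. A fingertip pressing it 2 to 4 mm down can run along it
- rail_a (a point): the stretch of the rail's bar behind gap a (lettered a to f from the rack's +y end to its -y end, whichever end the power unit is at; gaps b and e hold things, the others are empty), 52 mm long along the rack's y, 16 mm wide, 10 mm deep; this point: the middle of its top face
- rail_b (a point): the stretch of the rail's bar behind gap b (lettered a to f from the rack's +y end to its -y end, whichever end the power unit is at; gaps b and e hold things, the others are empty), 52 mm long along the rack's y, 16 mm wide, 10 mm deep; this point: the middle of its top face
- rail_c (a point): the stretch of the rail's bar behind gap c (lettered a to f from the rack's +y end to its -y end, whichever end the power unit is at; gaps b and e hold things, the others are empty), 52 mm long along the rack's y, 16 mm wide, 10 mm deep; this point: the middle of its top face
- rail_d (a point): the stretch of the rail's bar behind gap d (lettered a to f from the rack's +y end to its -y end, whichever end the power unit is at; gaps b and e hold things, the others are empty), 52 mm long along the rack's y, 16 mm wide, 10 mm deep; this point: the middle of its top face
- rail_e (a point): the stretch of the rail's bar behind gap e (lettered a to f from the rack's +y end to its -y end, whichever end the power unit is at; gaps b and e hold things, the others are empty), 52 mm long along the rack's y, 16 mm wide, 10 mm deep; this point: the middle of its top face
- rail_f (a point): the stretch of the rail's bar behind gap f (lettered a to f from the rack's +y end to its -y end, whichever end the power unit is at; gaps b and e hold things, the others are empty), 52 mm long along the rack's y, 16 mm wide, 10 mm deep; this point: the middle of its top face
- power_unit: grey box 76 mm (rack's x) by 44 mm (rack's y) by 62 mm tall, with a black round dial 26 mm across and 10 mm high on top; fixed against one end of the rack, at the rack's +y or -y end (centre at rack y = +185 or -185 mm): counting starts from this end. Origin: centre of its underside
- end_block: low grey block 76 by 44 by 18 mm, fixed against the other end of the rack. Origin: centre of its underside
- module: loose logger module: grey block, black rounded corners, paper label on top, 70 mm long (x), 36 wide (y), 34 tall, about 0.25 kg, flat on the bench in front of the gaps, 20 to 45 mm short of the mouths, within 0.2 rad of the rack's x. Origin: centre of underside. Fully home its centre is at rack x = 35 mm, its near end flush with the dividers' fronts. Sliding takes a few newtons
- seated_module: a module of the same kind, loose, already seated in gap b or e; stays there. Origin: centre of its underside
- adapter: a loose black adapter block 60 by 32 by 36 mm in the other one of gaps b and e; stays there. Origin: centre of its underside
- screwdriver: loose screwdriver lying to the right of the rack, to be left alone; origin on its underside
- bottle: loose white bottle, 64 mm across, 130 mm tall, to be left alone; origin: centre of its underside
- trackball: loose black dome-shaped pointing device, 62 mm across, 34 mm tall, to be left alone; origin: centre of its underside
- tape: loose roll of black tape lying flat, 90 mm across, 24 mm tall, to be left alone; origin: centre of its underside
- mug: loose white mug, 76 mm across, 85 mm tall, to be left alone; origin: centre of its underside
Mind the look-alikes: they are no part of the job. What is shaped like the module but pink is not meant.

How it is judged:
By the outcome, as a careful person would: the job done as asked, in the order asked, and still so for the second after the job is handed in, with the robot touching nothing.
It also fails if it takes over 64 s, if anything falls off the work surface, if the arm or the gripper's body presses on something with over 40 N, if the wrist force passes 120 N, or if a joint passes its speed limit or range.

## Working session

There is one attempt and no reset: what is moved stays moved. The work goes in short steps, Python scripts to look and compute and a tool call to move; the robot and the scene stay as the last step left them, time stands still between calls to the robot, and variables do not carry over. Pictures are saved under pics/ and viewed, at most 12 in all, crops included, and the job is handed in when it is done.

Besides the shell and the picture viewer there is one more tool, called after "Call:" by a JSON object that holds its "op" and its "data", one argument or row to a line. servo_tool: Moves the arm, as the interface text tells. Its arguments: {"type":"object","properties":{"increments":{"type":"array"},"newtons":{"type":"number"}},"required":["increments"]}

```bash
mkdir -p pics; cat > h.py <<'E'
import numpy as np,cv2
from station import ctrl
def grab(n):
    o=ctrl.get_obs(); d=ctrl.get_image(n); 
    if 'mount' in d:
        T=np.eye(4);T[:3,:3]=cv2.Rodrigues(np.array(o['tool_rot'],float))[0];T[:3,3]=o['tool_pos']
        M=T@np.array(d['mount']); d['C']=M[:3,3]; d['R']=M[:3,:3]
    else:
        R=cv2.Rodrigues(np.array(d['rvec'],float))[0]; d['R']=R.T; d['C']=-R.T@np.array(d['tvec'],float).ravel()
    return d
def ray(d,u,v):
    K=np.array([[d['fx'],0,d['cx']],[0,d['fy'],d['cy']],[0,0,1.]])
    p=cv2.undistortPoints(np.array([[[u,v]]],float),K,np.array([d['k1'],0,0,0.])).ravel()
    # exact inverse of x*(1+k1 r^2)
    return d['R']@np.array([p[0],p[1],1.])
def onz(d,u,v,z):
    r=ray(d,u,v); return d['C']+r*(z-d['C'][2])/r[2]
def proj(d,P):
    p=d['R'].T@(np.array(P,float)-d['C']); x,y=p[:2]/p[2]; s=1+d['k1']*(x*x+y*y)
    return np.array([d['fx']*x*s+d['cx'],d['fy']*y*s+d['cy']])
def save(d,n): cv2.imwrite('pics/'+n,d['img'][:,:,::-1])
E
python3 - <<'E'
from h import *
import pickle
D={n:grab(n) for n in('scene','side','wrist')}
pickle.dump(D,open('d0.pkl','wb'))
for n in D: save(D[n],n+'0.png'); print(n,D[n]['C'],D[n]['k1'])
print(ctrl.get_obs())
E
```

```text
scene [ 1.07456697 -0.60375873  1.08446897] -0.05601606073796806
side [0.18246651 0.90966068 0.85908169] -3.195958383321835e-05
wrist [ 0.30430967 -0.55098037  0.37177318] -0.038362070636553426
{'t': 0.15, 'q': array([-1.31600127e+00,  5.31952750e-02,  1.61397144e+00, -1.31602079e-05,
        1.47601948e+00, -1.19009029e-01]), 'dq': array([-0.00122258, -0.00217979, -0.00598263, -0.00023245, -0.00063267,
        0.0001131 ]), 'effort': array([ 1.27799262e-04, -3.94241846e+01, -3.70722091e+01, -1.10002227e-04,
        4.67606951e-03,  1.18019365e-06]), 'tool_pos': array([ 0.22810017, -0.58139675,  0.24935586]), 'tool_rot': array([-3.08531888e+00, -5.83464195e-01,  1.90248188e-04]), 'contact_force': array([ 0.07957662, -0.63832175, -0.00794564]), 'wrist_torque': array([0.02653424, 0.00880791, 0.00589549]), 'grip_force': 0.0, 'opening': 0.08541146820371519}
```

View pics/scene0.png

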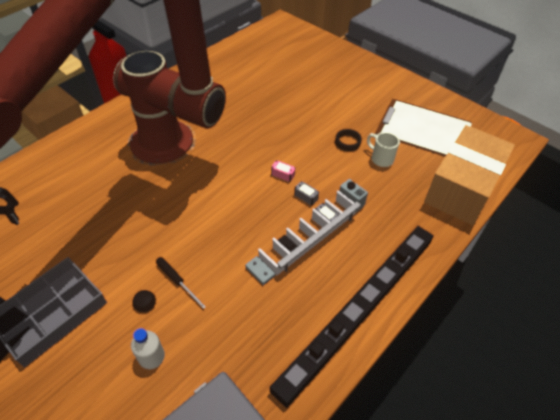

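View pics/side0.png

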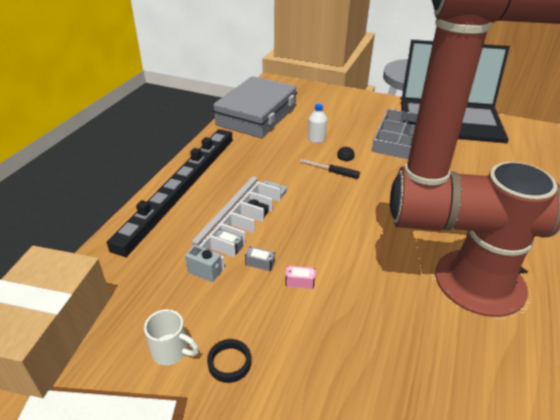

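The scene view shows the grey module near (306,192) and the pink look-alike at (283,170). The power unit is at (352,190) and the end block at (262,268). In the side view the grey module is at (260,258), the pink one at (300,277) and the power unit at (205,262). The grey module fits the description, and the pink one is the decoy. I'll confirm with enlarged crops.

```bash
python3 - <<'E'
from h import *
import pickle
D=pickle.load(open('d0.pkl','rb'))
for n,(x,y,w,h) in {'scene':(235,150,150,140),'side':(180,170,150,115)}.items():
    c=D[n]['img'][y:y+h,x:x+w,::-1]; f=5 if n=='side' else 4
    cv2.imwrite(f'pics/{n}_c.png',cv2.resize(c,None,fx=f,fy=f,interpolation=cv2.INTER_CUBIC))
for n,u,v,z in [('scene',306,190,.034),('side',260,253,.034),('scene',352,186,.062),('side',207,252,.067),('scene',262,264,.018),('side',272,188,.018)]:
    print(n,u,v,onz(D[n],u,v,z))
E
```

```text
scene 306 190 [0.52359215 0.14282648 0.034     ]
side 260 253 [0.51966878 0.1471905  0.034     ]
scene 352 186 [0.62787569 0.22851891 0.062     ]
side 207 252 [0.62414182 0.22256064 0.067     ]
scene 262 264 [ 0.6002948  -0.12979006  0.018     ]
side 272 188 [ 0.60141669 -0.13301758  0.018     ]
```

View pics/scene_c.png

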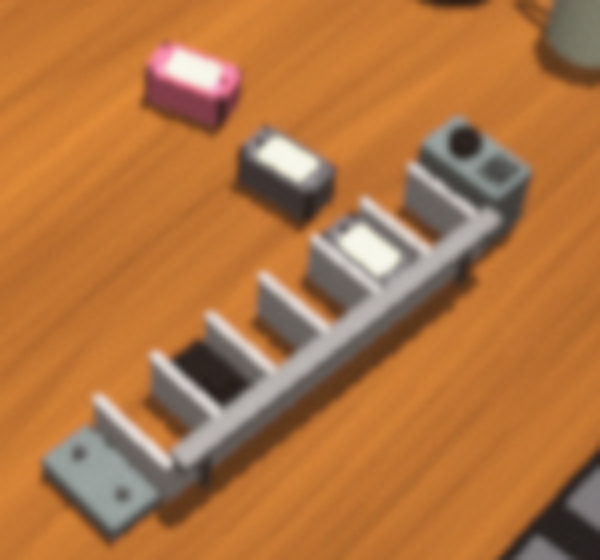

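View pics/side_c.png

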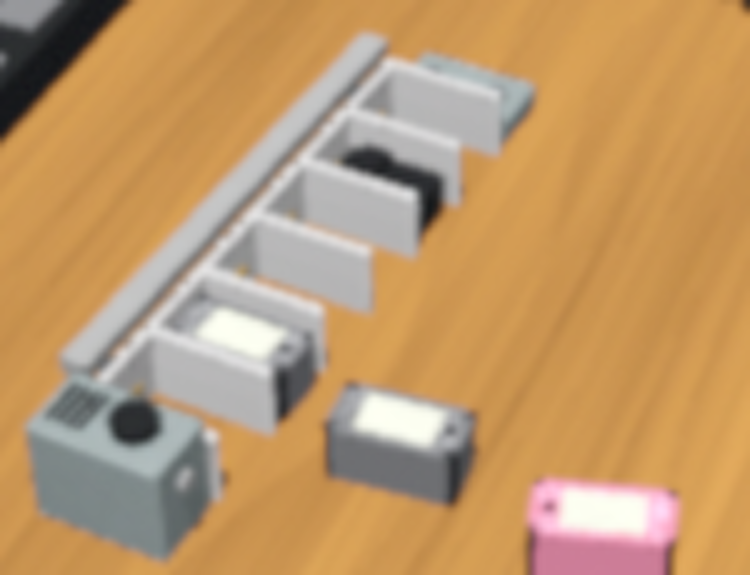

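The third gap from the power unit (+y) end is c. Gap b, with the white label, holds the seated module. The grey module with the label, in front of about gap b at crop px (285,165), is the target. Pink is the decoy. Next I'll move above for a wrist view.

```bash
cat >> h.py <<'E'
def go(x,y,z,yaw):
    o=ctrl.get_obs(); R=cv2.Rodrigues(np.array(o['tool_rot'],float))[0]
    d=R.T@(np.array([x,y,z])-o['tool_pos'])*100
    cy=np.degrees(np.arctan2(R[1,0],R[0,0])); print('inc cm',d.round(2),'turn',round(cy-yaw,2),'pos',o['tool_pos'].round(4),'yaw',cy.round(2),'t',o['t'],'tilt',R[2].round(3))
E
python3 -c "
from h import *
import pickle
go(.50,.05,.45,-4)
D=pickle.load(open('d0.pkl','rb'))
print(onz(D['scene'],283,167,.034),onz(D['side'],301,272,.034))
for n,a in (('scene',[(281.5,263),(358.2,203.8)]),('side',[(254.4,178),(196,242)])):
  for p in a: print(onz(D[n],*p,.058))
"
```

```text
inc cm [ 48.37 -48.88 -19.98] turn 25.42 pos [ 0.2281 -0.5814  0.2494] yaw 21.42 t 0.15 tilt [ 0.    -0.002 -1.   ]
[0.40841261 0.16680358 0.034     ] [0.40425496 0.1688799  0.034     ]
[ 0.65313336 -0.11078914  0.058     ]
[0.68062758 0.18856502 0.058     ]
[ 0.64716442 -0.10871699  0.058     ]
[0.67076594 0.19407831 0.058     ]
```

Call:
{"op": "servo_tool", "data": {
  "increments": [
    [[0,3,-3,-3,5],[0,6,-6,-6,10],[0,9,-9,-9,15],[0,12,-12,-12,20],[0,15.5,-15.5,-12,25]]
  ]
}}

```text
t: 0.65
tool_pos: [0.3142, -0.3863, 0.3743]
tool_rot: [3.134, -0.106, 0.006]
contact_force: [1.4, -0.4, 0.5]
opening: 0.0122
grip_force: 0.0
```

```bash
python3 -c "
from h import *
go(.50,.05,.45,-4)"
```

```text
inc cm [ 15.62 -44.74  -7.77] turn 0.13 pos [ 0.3142 -0.3863  0.3743] yaw -3.87 t 0.65 tilt [ 0.004  0.006 -1.   ]
```

Call:
{"op": "servo_tool", "data": {
  "increments": [
    [[0,1.6,-4.4,-0.8,0],[0,3.2,-8.8,-1.6,0],[0,4.8,-13.2,-2.4,0],[0,6.4,-17.6,-3.2,0],[0,8,-22.4,-4,0]]
  ]
}}

```text
t: 1.15
tool_pos: [0.4071, -0.1673, 0.4097]
tool_rot: [3.14, -0.099, 0.0]
contact_force: [1.0, -0.4, -0.3]
opening: 0.0002
grip_force: 0.0
```

Call:
{"op": "servo_tool", "data": {
  "increments": [
    [[0,1.6,-4.4,-0.8,0],[0,3.2,-8.8,-1.6,0],[0,4.8,-13.2,-2.4,0],[0,6.4,-17.6,-3.2,0],[0,7.6,-22.2,-4,0]]
  ]
}}

```text
t: 1.65
tool_pos: [0.497, 0.0497, 0.4495]
tool_rot: [3.14, -0.098, -0.0]
contact_force: [0.0, -0.4, -0.5]
opening: -0.0003
grip_force: 0.0
```

Call:
{"op": "servo_tool", "data": {
  "increments": [
    [[0,0,0,0,0],[0,0,0,0,0],[0,0,0,0,0]]
  ]
}}

```text
t: 1.95
tool_pos: [0.4964, 0.0471, 0.4491]
tool_rot: [3.14, -0.099, -0.001]
contact_force: [0.5, -0.6, -0.2]
opening: 0.0001
grip_force: 0.0
```

```bash
python3 -c "
from h import *
import pickle
go(.50,.05,.45,-4)
d=grab('wrist'); save(d,'w1.png'); pickle.dump(d,open('w1.pkl','wb')); print(d['C'],d['R'])"
```

```text
inc cm [ 0.34 -0.31 -0.09] turn 0.37 pos [0.4964 0.0471 0.4491] yaw -3.63 t 1.95 tilt [-0.001  0.    -1.   ]
[0.57817516 0.04232253 0.57159547] [[-6.27354040e-02 -9.45232549e-01 -3.20311874e-01]
 [-9.98030179e-01  5.93591896e-02  2.03039252e-02]
 [-1.78477747e-04  3.20954692e-01 -9.47094533e-01]]
```

View pics/w1.png

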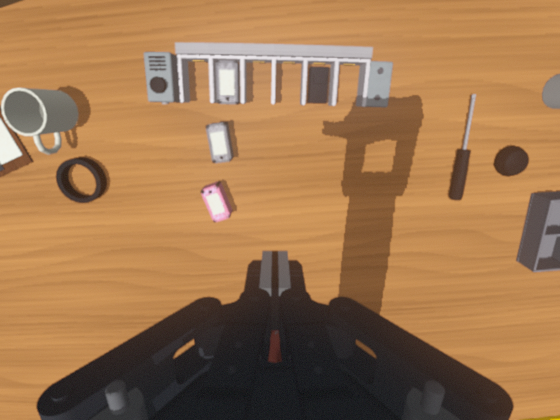

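The wrist view shows the rack with the power unit at left (160,78), the module at (218,142), pink at (215,202), the seated module at (228,82), the adapter at (318,85) and the rail spanning (176,47) to (372,51). Now I'll measure with masks.

```bash
python3 - <<'E'
from h import *
import pickle
d=pickle.load(open('w1.pkl','rb')); im=d['img']
hsv=cv2.cvtColor(im,cv2.COLOR_RGB2HSV)
m=((hsv[...,1]<90)).astype(np.uint8)
def sub(x,y,w,h):
    o=np.zeros_like(m); o[y:y+h,x:x+w]=m[y:y+h,x:x+w]; return o
# module
c=max(cv2.findContours(sub(195,112,50,60),0,2)[0],key=cv2.contourArea); print('module bb',cv2.boundingRect(c),cv2.minAreaRect(c))
P=np.array([onz(d,*p,.034)[:2] for p in c[:,0].astype(float)]).astype(np.float32)*1000
print('mod mm on z34',cv2.minAreaRect(P))
# label
lab=(sub(195,112,50,60)>0)&(hsv[...,2]>190); v,u=np.nonzero(lab); q=cv2.minAreaRect(np.array([onz(d,a,b,.034)[:2] for a,b in zip(u,v)],dtype=np.float32)*1000); print('label',q)
# rail: light grey band; per-column top/bottom edge via brightness
for x in (185,210,240,270,300,330,360): print(x,hsv[36:64,x,1].tolist(),hsv[36:64,x,2].tolist())
y=47
for y in(45,48,51): print(y,hsv[y,168:182,1].tolist(),hsv[y,366:380,1].tolist())
E
```

```text
module bb (206, 122, 27, 42) ((219.1351318359375, 142.31082153320312), (40.44215393066406, 22.851459503173828), 80.53767395019531)
mod mm on z34 ((522.23974609375, 145.565673828125), (71.16973114013672, 41.138221740722656), 3.4635303020477295)
label ((522.5608520507812, 150.18014526367188), (58.328243255615234, 32.01310348510742), 2.43196964263916)
185 [135, 137, 140, 137, 135, 123, 67, 12, 5, 6, 5, 6, 6, 7, 8, 7, 8, 9, 7, 7, 6, 6, 9, 19, 27, 23, 23, 24] [195, 198, 195, 196, 196, 197, 197, 195, 196, 197, 196, 197, 197, 195, 195, 195, 192, 176, 192, 224, 231, 210, 164, 120, 112, 111, 112, 115]
210 [137, 133, 132, 134, 136, 119, 70, 21, 6, 8, 5, 6, 5, 6, 7, 7, 8, 7, 12, 8, 6, 5, 4, 5, 5, 4, 4, 5] [198, 198, 199, 200, 203, 202, 197, 196, 197, 197, 197, 197, 198, 197, 194, 196, 195, 176, 153, 189, 227, 236, 235, 235, 235, 235, 236, 235]
240 [132, 135, 132, 131, 128, 133, 99, 32, 9, 8, 5, 6, 6, 6, 5, 7, 8, 7, 9, 9, 6, 4, 6, 6, 6, 6, 7, 8] [203, 206, 208, 206, 203, 201, 199, 199, 199, 200, 199, 199, 200, 200, 197, 196, 198, 191, 164, 180, 229, 236, 229, 214, 210, 211, 212, 213]
270 [132, 1
[... 671 characters left out ...]
194, 194, 195, 193, 191, 192, 190, 168, 168, 221, 230, 219, 171, 126, 127]
360 [139, 138, 137, 138, 136, 137, 137, 139, 138, 122, 61, 15, 7, 7, 8, 7, 7, 7, 8, 5, 8, 8, 11, 8, 7, 5, 10, 20] [192, 194, 198, 198, 197, 193, 192, 191, 192, 193, 193, 192, 192, 193, 192, 192, 192, 191, 189, 189, 186, 164, 157, 194, 223, 221, 173, 127]
45 [138, 138, 139, 139, 142, 135, 92, 37, 9, 5, 5, 8, 7, 9] [129, 131, 128, 131, 131, 131, 133, 136, 138, 139, 136, 139, 139, 137]
48 [137, 139, 139, 139, 143, 137, 101, 42, 10, 7, 5, 8, 7, 7] [7, 8, 8, 9, 8, 12, 39, 97, 133, 133, 138, 139, 136, 137]
51 [111, 119, 131, 137, 136, 138, 114, 50, 9, 5, 5, 5, 7, 7] [7, 7, 7, 7, 7, 13, 52, 113, 138, 136, 136, 136, 139, 137]
```

```bash
python3 - <<'E'
from h import *
import pickle
d=pickle.load(open('w1.pkl','rb')); hsv=cv2.cvtColor(d['img'],cv2.COLOR_RGB2HSV)
far=[(185,41.9),(210,42.1),(240,42.6),(270,43.2),(300,44),(330,44.8),(360,46)]
near=[(185,53.2),(210,53.9),(240,54.3),(270,54.9),(300,55.4),(330,56.3),(360,57.2)]
A=np.array([onz(d,u+.0,v,.058)[:2] for u,v in far]);B=np.array([onz(d,u,v,.058)[:2] for u,v in near])
for X in(A,B):
    p=np.polyfit(X[:,1],X[:,0],1); print('x=%.4f+%.4f y'%(p[1],p[0]),'yaw',-np.degrees(np.arctan(p[0])), 'res',np.round((X[:,0]-np.polyval(p,X[:,1]))*1000,1))
L=onz(d,174.8,48,.058);R=onz(d,372.7,51.5,.058);print('ends',L,R,np.linalg.norm(L-R)*1000)
for t in(200,215,230):
    g=hsv[...,2].copy(); k=np.zeros_like(g); k[112:172,195:245]=1
    v,u=np.nonzero((g>t)&(k>0)&(hsv[...,1]<60)); print(t,len(u),cv2.minAreaRect(np.array([onz(d,a,b,.034)[:2] for a,b in zip(u,v)],dtype=np.float32)*1000),[np.mean(u),np.mean(v)])
    Q=np.array([onz(d,a,b,.034)[:2] for a,b in zip(u,v)]); c=np.cov(Q.T); w,V=np.linalg.eigh(c); print(Q.mean(0),np.degrees(np.arctan(V[1,1]/V[0,1])),w*1e6)
# +y side edge: first low-sat column per row
for r in range(126,162,5): print(r,np.nonzero(hsv[r,195:245,1]<70)[0][[0,-1]]+195,hsv[r,200:216,1].tolist())
E
```

```text
x=0.6693+0.0845 y yaw -4.829737392836954 res [-0.1  0.   0.   0.1 -0.   0.1 -0.1]
x=0.6527+0.0832 y yaw -4.757714565968648 res [ 0.4 -0.2 -0.2 -0.2  0.1  0.   0.1]
ends [0.67665816 0.19388414 0.058     ] [ 0.65195631 -0.11785843  0.058     ] 312.71969406971294
200 354 ((523.2005615234375, 147.8012237548828), (45.31950378417969, 25.858478546142578), 3.1718287467956543) [np.float64(218.01694915254237), np.float64(142.29661016949152)]
[0.52299278 0.14776263] 1.1653779350877418 [ 54.67075767 160.79744102]
215 305 ((522.1629638671875, 147.8754425048828), (40.98005676269531, 24.324369430541992), 3.124927282333374) [np.float64(218.1344262295082), np.float64(142.6)]
[0.5224549  0.14761471] 2.3124640349979764 [ 47.84243421 138.77789251]
230 255 ((522.0941772460938, 147.70997619628906), (37.691131591796875, 21.675535202026367), 3.242631435394287) [np.float64(218.15686274509804), np.float64(142.71372549019608)]
[0.52226228 0.14759814] 2.2909893525223124 [ 39.31703298 118.37670659]
126 [207 227] [140, 136, 136, 135, 137, 120, 78, 32, 19, 12, 8, 9, 10, 9, 8, 8]
131 [206 227] [138, 139, 137, 136, 137, 117, 59, 20, 12, 7, 9, 8, 6, 6, 5, 4]
136 [207 228] [136, 134, 134, 134, 138, 139, 117, 60, 17, 5, 7, 9, 10, 11, 10, 9]
141 [208 229] [136, 138, 136, 136, 138, 135, 138, 119, 60, 18, 9, 8, 10, 10, 11, 11]
146 [209 230] [136, 138, 135, 136, 136, 136, 139, 136, 116, 54, 16, 7, 8, 10, 11, 10]
151 [210 231] [136, 137, 135, 135, 138, 136, 137, 136, 138, 113, 48, 12, 4, 6, 9, 10]
156 [211 232] [140, 139, 137, 136, 138, 138, 140, 136, 136, 136, 113, 51, 14, 8, 5, 7]
161 [213 228] [139, 140, 138, 141, 140, 139, 140, 138, 139, 137, 138, 122, 98, 59, 48, 25]
```

```bash
python3 -c "
from h import *
go(.6751,.1675,.12,-4.8)"
```

```text
inc cm [ 17.09 -13.2   32.9 ] turn 1.12 pos [0.4963 0.0468 0.4492] yaw -3.68 t 2.0 tilt [-0.001  0.    -1.   ]
```

Call:
{"op": "servo_tool", "data": {
  "increments": [
    [[0,2.2,-1.7,4,0.5],[0,4.4,-3.4,8,1.1],[0,6.6,-5.1,12,1.1],[0,8.8,-6.8,16,1.1],[0,11,-8.5,20,1.1]]
  ]
}}

```text
t: 2.5
tool_pos: [0.6124, 0.1244, 0.248]
tool_rot: [3.139, -0.133, 0.0]
contact_force: [0.9, -0.8, -0.2]
opening: -0.0
grip_force: 0.0
```

Call:
{"op": "servo_tool", "data": {
  "increments": [
    [[0,2,-1.5,4,0],[0,4,-3.1,8,0],[0,6.1,-4.7,11,0],[0,6.1,-4.7,12.9,0],[0,6.1,-4.7,12.9,0]]
  ]
}}

```text
t: 3.0
tool_pos: [0.6739, 0.1657, 0.1159]
tool_rot: [3.137, -0.131, -0.013]
contact_force: [-0.1, -0.7, -0.7]
opening: 0.0002
grip_force: 0.0
```

```bash
python3 -c "
from h import *
go(.6751,.1675,.08,-4.8)"
```

```text
inc cm [ 0.13 -0.2   3.59] turn 0.02 pos [0.6739 0.1657 0.1159] yaw -4.78 t 3.0 tilt [-0.008  0.002 -1.   ]
```

Call:
{"op": "servo_tool", "data": {
  "increments": [
    [[0,0.1,-0.2,0,0],[0,0.1,-0.2,1,0],[0,0.1,-0.2,2,0],[0,0.1,-0.2,2.8,0],[0,0.1,-0.2,2.8,0]]
  ]
}}

```text
t: 3.5
tool_pos: [0.6762, 0.1692, 0.0908]
tool_rot: [3.138, -0.128, -0.004]
contact_force: [-0.2, -0.4, -0.4]
opening: 0.0
grip_force: 0.0
```

```bash
python3 -c "
from h import *
go(.6751,.1675,.074,-4.8)
d=grab('wrist'); save(d,'w2.png')
s=grab('side'); a=s['img'][190:290,150:270,::-1]; b=d['img'][:,:,::-1]
cv2.imwrite('pics/c2.png',np.hstack([cv2.resize(a,(480,400),interpolation=cv2.INTER_CUBIC),cv2.resize(b,(320,400))[:, :]]))"
```

```text
inc cm [-0.09  0.18  1.68] turn 0.11 pos [0.6762 0.1692 0.0908] yaw -4.69 t 3.5 tilt [-0.003  0.001 -1.   ]
```

View pics/c2.png

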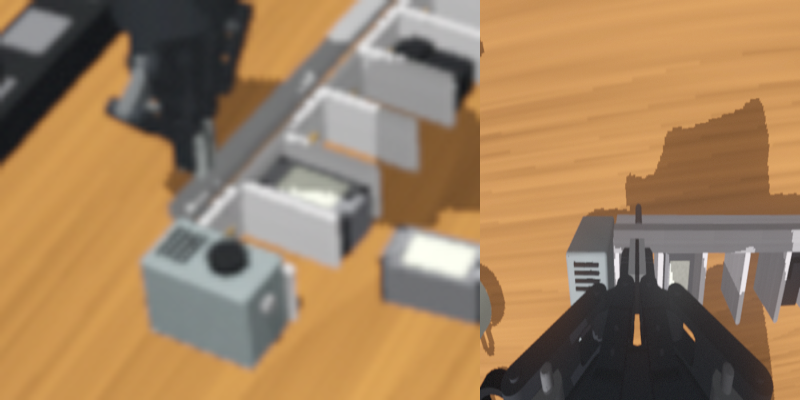

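The fingertip stands about 14 mm over the rail behind gap a. In the crop it is at (205,165), clear of the power unit. Pressing down next.

Call:
{"op": "servo_tool", "data": {
  "increments": [
    [[0,0,0.1,0.4,0],[0,-0.1,0.1,0.8,0],[0,-0.1,0.1,1.1,0],[0,-0.1,0.1,1.3,0],[0,-0.1,0.1,1.3,0]]
  ]
}}

```text
t: 4.1
tool_pos: [0.6761, 0.1685, 0.079]
tool_rot: [3.139, -0.128, -0.001]
contact_force: [-0.3, 0.3, 0.5]
opening: -0.0002
grip_force: 0.0
```

Call:
{"op": "servo_tool", "data": {
  "increments": [
    [[0,0,0,0.2,0],[0,0,0,0.3,0],[0,0,0,0.3,0]]
  ]
}}

```text
t: 4.4
tool_pos: [0.6766, 0.1686, 0.0769]
tool_rot: [-3.139, 0.128, -0.0]
contact_force: [-0.8, -0.5, 0.6]
opening: -0.0001
grip_force: 0.7
```

```bash
python3 -c "
from h import *
go(.6667,.0679,.074,-4.8);print(ctrl.get_obs()['contact_force'])"
```

```text
inc cm [-0.16 10.12  0.29] turn 0.12 pos [0.6766 0.1686 0.0769] yaw -4.68 t 4.4 tilt [ 0. -0. -1.]
[-0.84138346 -0.49286454  0.59550115]
```

Call:
{"op": "servo_tool", "data": {
  "increments": [
    [[0,-0.1,0,0.15,0],[0,-0.1,0,0.3,0],[0,-0.1,0,0.3,0]]
  ]
}}

```text
t: 4.7
tool_pos: [0.6762, 0.1687, 0.0743]
tool_rot: [-3.139, 0.128, -0.003]
contact_force: [1.7, 0.2, 3.1]
opening: 0.0001
grip_force: 1.5
```

Call:
{"op": "servo_tool", "data": {
  "increments": [
    [[0,0,1,0.03,0],[0,-0.05,2,0.03,0],[0,-0.05,3,0.03,0],[0,-0.05,4,0.03,0],[0,-0.05,5,0.03,0]]
  ]
}}

```text
t: 5.2
tool_pos: [0.6707, 0.1179, 0.0734]
tool_rot: [-3.139, 0.129, 0.0]
contact_force: [-0.2, 2.2, 3.1]
opening: 0.0
grip_force: 1.7
```

Call:
{"op": "servo_tool", "data": {
  "increments": [
    [[0,0,1,0,0],[0,0,2,0,0],[0,0,3,0,0],[0,0,4,0,0],[0,0,4.8,0,0]]
  ]
}}

```text
t: 5.7
tool_pos: [0.6668, 0.0701, 0.0733]
tool_rot: [-3.139, 0.129, 0.0]
contact_force: [-0.6, 2.7, 3.9]
opening: -0.0
grip_force: 1.8
```

Call:
{"op": "servo_tool", "data": {
  "increments": [
    [[0,0,0,0,0],[0,0,0,0,0]]
  ]
}}

```text
t: 5.9
tool_pos: [0.6668, 0.0697, 0.0732]
tool_rot: [3.137, -0.129, -0.001]
contact_force: [-0.1, -3.1, 4.6]
opening: 0.0003
grip_force: 1.8
```

```bash
python3 -c "
from h import *
go(.6667,.0679,.074,-4.8);print(ctrl.get_obs()['contact_force'])"
```

```text
inc cm [ 0.    0.18 -0.08] turn 0.1 pos [0.6668 0.0697 0.0732] yaw -4.7 t 5.9 tilt [-0.     0.002 -1.   ]
[-0.06875545 -3.07182496  4.57963748]
```

Call:
{"op": "servo_tool", "data": {
  "increments": [
    [[0,0,0,-2,0],[0,0,0,-5,0],[0,-3,-2,-7,-2],[2,-7,-4,-7,-5],[5.5,-11,-6.5,-7,-8]]
  ]
}}

```text
t: 6.4
tool_pos: [0.5615, 0.1452, 0.1433]
tool_rot: [3.14, 0.093, 0.0]
contact_force: [-1.2, 0.9, 0.2]
opening: 0.0281
grip_force: 0.0
```

Call:
{"op": "servo_tool", "data": {
  "increments": [
    [[6,-2,-1,0,0],[6,-2.6,-2,0,0],[6,-2.6,-2,0,0],[6,-2.6,-2,0,0]]
  ]
}}

```text
t: 6.8
tool_pos: [0.5362, 0.1631, 0.1432]
tool_rot: [3.14, 0.091, 0.0]
contact_force: [-0.0, -0.8, -0.2]
opening: 0.0603
grip_force: 0.0
```

```bash
python3 -c "
from h import *
go(.5225,.1477,.024,3.2);print(ctrl.get_obs()['contact_force'])"
```

```text
inc cm [-1.46  1.46 11.92] turn 0.12 pos [0.5362 0.1631 0.1432] yaw 3.32 t 6.8 tilt [ 0.  0. -1.]
[-0.02066982 -0.77775458 -0.18483016]
```

Call:
{"op": "servo_tool", "data": {
  "increments": [
    [[6,-1,1,2,0],[6,-1.45,1.45,4,0],[6,-1.45,1.45,7,0],[6,-1.45,1.45,8,0],[6,-1.45,1.45,8,0]]
  ]
}}

```text
t: 7.3
tool_pos: [0.5212, 0.1472, 0.0613]
tool_rot: [3.14, 0.089, -0.006]
contact_force: [0.1, 0.2, 0.5]
opening: 0.0598
grip_force: 0.0
```

```bash
python3 -c "
from h import *
go(.5225,.1477,.024,3.2);print(ctrl.get_obs()['contact_force'])
d=grab('wrist'); save(d,'w3.png')"
```

```text
inc cm [ 0.15 -0.05  3.73] turn 0.06 pos [0.5212 0.1472 0.0613] yaw 3.26 t 7.3 tilt [-0.004  0.    -1.   ]
[0.06926934 0.17261448 0.48964146]
```

View pics/w3.png

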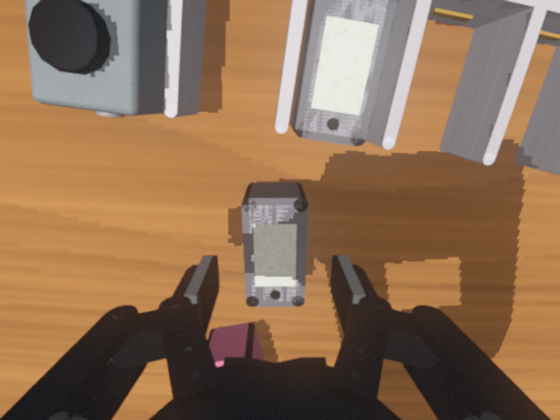

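The grey module at (275,250) lies centred between the open fingers at (205,280) and (345,280), with its axis along the tool. Descending.

Call:
{"op": "servo_tool", "data": {
  "increments": [
    [[6,0.15,0,1,0],[6,0.15,0,2,0],[6,0.15,0,3,0],[6,0.15,0,3.7,0],[5,0.15,0,3.7,0]]
  ]
}}

```text
t: 7.85
tool_pos: [0.5221, 0.1479, 0.0247]
tool_rot: [3.14, 0.091, -0.005]
contact_force: [-0.1, -0.2, -0.4]
opening: 0.05
grip_force: 0.0
```

Call:
{"op": "servo_tool", "data": {
  "increments": [
    [[4,0,0,0,0],[4,0,0,0,0],[4,0,0,0,0]]
  ],
  "newtons": 20
}}

```text
t: 8.15
tool_pos: [0.5238, 0.1481, 0.0269]
tool_rot: [-3.14, -0.091, -0.002]
contact_force: [-0.3, -0.4, -0.2]
opening: 0.0401
grip_force: 0.0
```

```bash
python3 -c "
from h import *
# aligned in front of gap c: rack (-.068,.026)
e=np.radians(-4.8);O=np.array([.5825,.0449]);ex=np.array([np.cos(e),np.sin(e)]);ey=np.array([-ex[1],ex[0]])
t=O-.068*ex+.026*ey;print(t);go(*t,.024,-4.8);print(ctrl.get_obs()['contact_force'])"
```

```text
[0.51691411 0.07649891]
inc cm [-1.1   7.11  0.29] turn 8.12 pos [0.5238 0.1481 0.0269] yaw 3.32 t 8.15 tilt [ 0.001 -0.    -1.   ]
[-0.25538017 -0.37627003 -0.22500266]
```

Call:
{"op": "servo_tool", "data": {
  "increments": [
    [[4,-0.1,0.6,0,1],[4,-0.2,1.3,0,2],[4,-0.3,2,0,3],[4,-0.45,2.8,0,4],[4,-0.55,3.6,0,5]]
  ]
}}

```text
t: 8.65
tool_pos: [0.52, 0.1111, 0.0265]
tool_rot: [-3.141, 0.049, -0.001]
contact_force: [1.1, 2.5, 2.2]
opening: 0.0403
grip_force: 1.1
```

Call:
{"op": "servo_tool", "data": {
  "increments": [
    [[4,-0.1,0.8,0,1],[4,-0.15,1.6,0,2],[4,-0.2,2.4,0,3],[4,-0.25,3.2,0,3],[4,-0.25,3.6,0,3]]
  ]
}}

```text
t: 9.15
tool_pos: [0.5161, 0.0751, 0.0262]
tool_rot: [3.139, -0.129, -0.001]
contact_force: [-0.3, 2.4, 1.9]
opening: 0.0398
grip_force: 1.0
```

Call:
{"op": "servo_tool", "data": {
  "increments": [
    [[4,0,0,0,0],[4,0,0,0,0]]
  ]
}}

```text
t: 9.35
tool_pos: [0.516, 0.0755, 0.026]
tool_rot: [3.138, -0.128, -0.001]
contact_force: [-0.5, -0.3, 0.6]
opening: 0.0402
grip_force: 0.0
```

```bash
python3 - <<'E'
from h import *
go(.5169,.0745,.024,-4.8);print(ctrl.get_obs()['contact_force'])
d=grab('wrist'); save(d,'w4.png')
E
```

```text
inc cm [0.1  0.09 0.2 ] turn 0.12 pos [0.516  0.0755 0.026 ] yaw -4.68 t 9.35 tilt [-0.001  0.001 -1.   ]
[-0.52562286 -0.33189299  0.56075666]
```

View pics/w4.png

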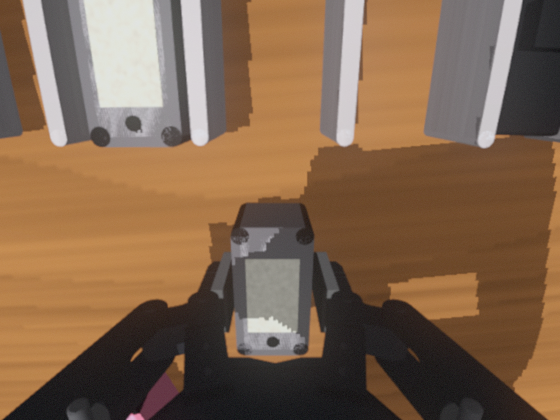

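The module, top at (273,280), is square in front of gap c, between the dividers at (200,140) and (345,140). I'll lift clear, go behind it and shut the fingers.

Call:
{"op": "servo_tool", "data": {
  "increments": [
    [[6,0,-0.2,0,0],[6,0,-0.2,0,0],[6,0,-0.2,-2,0],[6,0,-0.2,-4.5,0],[6,0,-0.2,-6,0]]
  ]
}}

```text
t: 9.9
tool_pos: [0.5173, 0.0781, 0.0881]
tool_rot: [3.139, -0.128, 0.003]
contact_force: [0.9, 0.1, -0.4]
opening: 0.0602
grip_force: 0.0
```

Call:
{"op": "servo_tool", "data": {
  "increments": [
    [[5,-2,0,0,0],[2,-5,0,0,0],[0,-6.8,0,0,0],[0,-6.8,0,0,0],[0,-6.8,0,0,0]]
  ]
}}

```text
t: 10.4
tool_pos: [0.4492, 0.0835, 0.0866]
tool_rot: [3.139, -0.128, 0.002]
contact_force: [-0.5, -0.5, 0.0]
opening: -0.0002
grip_force: 0.0
```

```bash
python3 - <<'E'
from h import *
go(.4502,.0821,.026,-4.8);print(ctrl.get_obs()['contact_force'])
E
```

```text
inc cm [0.1  0.13 6.06] turn 0.13 pos [0.4492 0.0835 0.0866] yaw -4.67 t 10.4 tilt [ 0.001 -0.    -1.   ]
[-0.46520968 -0.49466799  0.02033219]
```

Call:
{"op": "servo_tool", "data": {
  "increments": [
    [[0,0,0.1,2,0],[0,0,0.1,4,0],[0,0,0.1,6,0],[0,0,0.1,6,0],[0,0,0.1,6,0]]
  ]
}}

```text
t: 10.9
tool_pos: [0.4494, 0.0823, 0.0265]
tool_rot: [3.139, -0.129, -0.001]
contact_force: [0.6, -1.1, -0.2]
opening: 0.0001
grip_force: 0.0
```

```bash
cat >> h.py <<'E'
def modpos():
    e=np.radians(-4.8);O=np.array([.5825,.0449]);E=np.array([[np.cos(e),np.sin(e)],[-np.sin(e),np.cos(e)]])
    for n in('scene','side'):
        d=grab(n); hsv=cv2.cvtColor(d['img'],cv2.COLOR_RGB2HSV)
        m=((hsv[...,1]<60)&(hsv[...,2]>140)).astype(np.uint8)
        k,l,s,c=cv2.connectedComponentsWithStats(m)
        for i in range(1,k):
            p=E@(onz(d,*c[i],.034)[:2]-O)*1000
            if 15<s[i][4]<400 and -110<p[0]<60 and -20<p[1]<120: print(n,'rack mm',p.round(1),'area',s[i][4],c[i].round(1))
    o=ctrl.get_obs(); print('tcp rack mm',(E@(o['tool_pos'][:2]-O)*1000).round(1),o['tool_pos'].round(4),o['contact_force'].round(1))
E
python3 -c "
from h import *
modpos()"
```

```text
scene rack mm [-66.6  25.7] area 146 [290.  201.5]
side rack mm [-68.8  29.9] area 204 [271.4 236.4]
tcp rack mm [-135.    26.3] [0.4501 0.0824 0.0276] [ 0.2 -0.5  0.1]
```

Call:
{"op": "servo_tool", "data": {
  "increments": [
    [[0,1.2,0,0,-0.1],[0,2.2,0,0,0],[0,3.2,0,0,0],[0,4.2,0,0,0],[0,5.2,0,0,0]]
  ]
}}

```text
t: 11.5
tool_pos: [0.5014, 0.0781, 0.0264]
tool_rot: [3.139, -0.128, -0.001]
contact_force: [-1.7, 0.8, 1.3]
opening: -0.0001
grip_force: 1.1
```

```bash
python3 -c "
from h import *
modpos()
d=grab('wrist'); save(d,'w5.png')"
```

```text
scene rack mm [-32.8  27.1] area 127 [298.3 207.8]
tcp rack mm [-82.5  26.2] [0.5025 0.078  0.0267] [-0.1 -0.5  0.5]
```

View pics/w5.png

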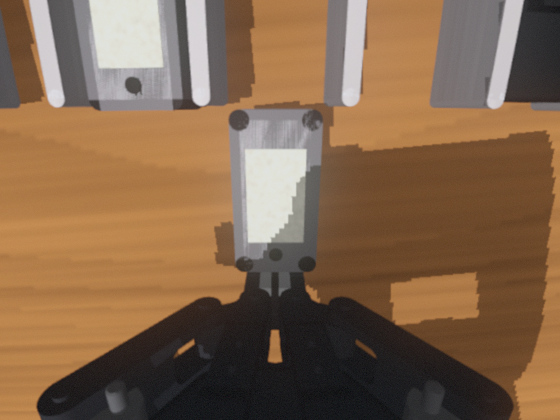

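The module is at (276,190), straight and centred on the mouth between (202,97) and (350,97). I'll keep pushing.

Call:
{"op": "servo_tool", "data": {
  "increments": [
    [[0,1,0,0,0],[0,2,0,0,0],[0,3,0,0,0],[0,4,0,0,0],[0,5,0,0,0]]
  ]
}}

```text
t: 12.15
tool_pos: [0.5513, 0.074, 0.0262]
tool_rot: [3.139, -0.128, -0.0]
contact_force: [-1.2, 0.4, -0.5]
opening: 0.0003
grip_force: 0.5
```

Call:
{"op": "servo_tool", "data": {
  "increments": [
    [[0,0.3,0,0,0],[0,0.6,0,0,0],[0,0.9,0,0,0],[0,1.2,0,0,0],[0,1.4,0,0,0]]
  ]
}}

```text
t: 12.65
tool_pos: [0.5644, 0.073, 0.0264]
tool_rot: [-3.139, 0.128, -0.0]
contact_force: [-1.0, -0.2, 1.8]
opening: -0.0005
grip_force: 1.1
```

```bash
python3 -c "
from h import *
modpos()
d=grab('wrist'); save(d,'w6.png')"
```

```text
tcp rack mm [-20.1  26.5] [0.5647 0.0729 0.0264] [0.3 0.  0.6]
```

View pics/w6.png

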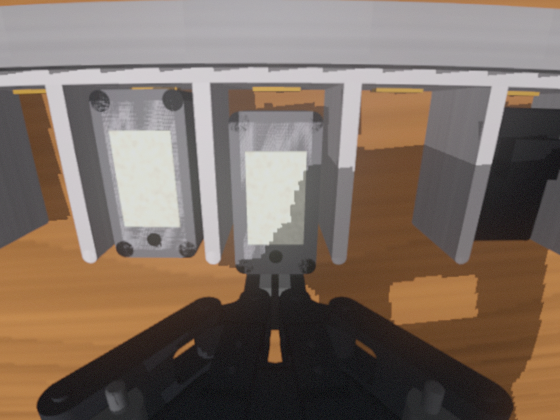

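The module is inside gap c, with its near end at row 272 against row 257 for the seated one, so about 8 mm remains.

Call:
{"op": "servo_tool", "data": {
  "increments": [
    [[0,0.2,0,0,0],[0,0.4,0,0,0],[0,0.55,0,0,0],[0,0.65,0,0,0],[0,0.7,0,0,0]]
  ]
}}

```text
t: 13.3
tool_pos: [0.5713, 0.0724, 0.0263]
tool_rot: [-3.139, 0.128, 0.0]
contact_force: [-1.5, 0.2, 0.7]
opening: 0.0002
grip_force: 1.0
```

Call:
{"op": "servo_tool", "data": {
  "increments": [
    [[0,0.1,0,0,0],[0,0.15,0,0,0],[0,0.2,0,0,0]]
  ]
}}

```text
t: 13.6
tool_pos: [0.5733, 0.0722, 0.0263]
tool_rot: [3.139, -0.128, -0.0]
contact_force: [-1.6, 0.1, 0.1]
opening: 0.0001
grip_force: 0.9
```

Call:
{"op": "servo_tool", "data": {
  "increments": [
    [[0,0.1,0,0,0],[0,0.2,0,0,0],[0,0.2,0,0,0]]
  ]
}}

```text
t: 13.9
tool_pos: [0.5742, 0.0721, 0.0262]
tool_rot: [3.139, -0.128, -0.005]
contact_force: [-6.4, 0.1, 3.9]
opening: -0.0002
grip_force: 3.1
```

Call:
{"op": "servo_tool", "data": {
  "increments": [
    [[0,0.1,0,0,0],[0,0.2,0,0,0],[0,0.2,0,0,0]]
  ]
}}

```text
t: 14.2
tool_pos: [0.5743, 0.0722, 0.0259]
tool_rot: [3.139, -0.128, -0.013]
contact_force: [-13.9, -0.3, 9.7]
opening: 0.0002
grip_force: 6.6
```

Force rises with no further movement: it is home. I'll back off, lift clear and check.

Call:
{"op": "servo_tool", "data": {
  "increments": [
    [[0,-1,0,0,0],[0,-2.5,0,0,0],[0,-4,0,0,0],[0,-4,0,-3,0],[0,-4,0,-8,0]]
  ]
}}

```text
t: 14.7
tool_pos: [0.534, 0.0751, 0.103]
tool_rot: [3.139, -0.128, -0.012]
contact_force: [1.7, -0.1, 0.4]
opening: 0.0003
grip_force: 0.0
```

Call:
{"op": "servo_tool", "data": {
  "increments": [
    [[0,-1,0,-4,0],[0,-2,0,-8,0],[0,-3,0,-10,0],[0,-3,0,-10,0],[0,-3,0,-10,0]]
  ]
}}

```text
t: 15.2
tool_pos: [0.5077, 0.0776, 0.2062]
tool_rot: [-3.139, 0.128, -0.003]
contact_force: [-0.0, -0.1, -0.7]
opening: -0.0001
grip_force: 0.0
```

```bash
python3 -c "
from h import *
modpos()
d=grab('wrist'); save(d,'w7.png')"
```

```text
tcp rack mm [-78.1  26.2] [0.5068 0.0775 0.2042] [-0.3 -0.2 -0.1]
```

View pics/w7.png

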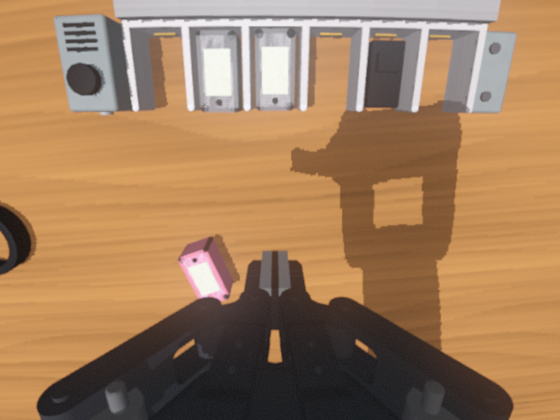

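The module, at (276,70), is fully home in gap c, level with the seated one at (218,72). Everything else is undisturbed.

```bash
python3 -c "
from h import *
print(ctrl.finish_job())"
```

```text
the job is handed in; nothing more can be done
None
```

I ran the fingertip along the rail behind gaps a, b and c, counting from the power unit's end. Then I pushed the grey logger module fully home into gap c, with nothing else visibly disturbed, and handed the job in at about 15 s.

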